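# Index the specimen tray one hole towards the microscope

## Task

The specimen tray rides on a low bench rail and is locked by a spring plunger in the middle of the rail's five holes. Pull up the plunger's black knob, slide the tray along to the next hole on the microscope's side and let the pin drop fully home there, keeping the jar upright on the tray and leaving the other things on the bench alone. Finish while holding: the gripper stays closed on the knob, with the pin fully down in its hole, and does not let go.

Things in the scene. Friction and masses are not known exactly. Their poses are not given: they have to be found in the camera images.
- rail: Fixed aluminium bar, 30 mm wide, 420 mm long, on two feet, its top face 60 mm above the bench. Origin: on the bench under the bar's middle hole; y runs along the bar, x across it towards the tray's side, z up. Five round 13 mm holes in the top face on the centre line, 60 mm apart (y = -120, -60, 0, 60, 120 mm).
- carriage (a joint): Place (m) along the rail's y of the sliding section: a steel sleeve 54 mm long, 46 mm wide, top 66 mm above the bench, with a white tray low on its +x side and the plunger on top. 0 = pin over the middle hole, where it starts; +0.06 / -0.06 = over the next holes; range +-0.14. About 2 N of friction, more while the pin drags on the bar; stays where left. Pin play in a hole: 1.5 mm either way.
- lock_knob: Black upright cylinder, 24 mm in diameter, 32 mm tall, on top of the sleeve over the bar's centre line. Origin: its centre, 100 mm above the bench with the pin home. Under it a fixed collar, 18 mm wide, tops out at 82 mm. It pulls straight up: its 10 mm pin is clear of the hole after 9 mm, stop at 16 mm. A spring (4.5 N home, 9 N at the stop) pulls it down and drops the pin into any hole it meets.
- microscope_front (a point): Middle of the front edge of the base, at bench height, of the white laboratory microscope, 170 mm wide, 230 mm deep, about 450 mm tall, that stands beyond one or the other end of the rail. Its side of the rail (the sign of its y in the rail's frame) is the direction to slide. A flat keyed cell counter stands beyond the other end.
- tray_floor (a point): Middle of the tray's floor, 93 mm from the rail's centre line and 31 mm above the bench; the tray is 110 mm across the rail and 120 mm along it, with walls reaching 43 mm above the bench. Moves with the sleeve.
- jar_center (a point): Centre of the lidded specimen jar that stands loose on the tray: 51 mm in diameter at the lid, 42 mm tall, its top 73 mm above the bench, about 80 g. Its z axis points up. Not to be handled.
- tube_rack: Loose white rack of stoppered test tubes, 70 x 200 mm, 92 mm tall; a bystander. Origin underneath its middle.
- slide_box: Loose closed box of slides, 92 x 92 x 36 mm; a bystander. Origin underneath its middle.
- marker_pen: Loose marker lying on the bench, about 128 mm long and 16 mm thick; a bystander. Origin underneath its middle.

How it is judged:
By the outcome, as a careful person would: the job done as asked, in the order asked, and still so for the second after the job is handed in, while the arm keeps its last pose, push and grip.
It also fails if it takes over 35 s, if anything falls off the work surface, if the arm or the gripper's body presses on something with over 40 N, if the wrist force passes 120 N, or if a joint passes its speed limit or range.

## Robot

A 6-joint arm with a two-finger parallel gripper is mounted at the origin on the work surface. World frame = base frame: x ahead of the robot, y to its left, z up, the work surface at z = 0. Lengths are in mm, angles in rad, forces in N, time in s.
With the tool pointing down it reaches from about 350 to 925 mm from the base axis. Payload 6.4 kg.
Tool frame: the origin (TCP) lies at the very end of the fingers, on their centre line; the grasp point (between the pads) lies ctrl.grip_point_offset behind it (ctrl.grip_point_offset is the distance from the TCP to the grasp point, in mm); z points along the fingers, y is the line along which they close (so a half turn about z gives the same grasp; the last joint's range is limited). The gripper opens to 94 mm and grips with 3 to 60 N. Pads are 16 mm wide; open, the fingers measure 119 mm over their backs; the gripper's body (75 mm by 177 mm) begins 78 mm behind the grasp point.
Start: joints at [0.945, 0.245, 1.558, -0, 1.339, -0.174], TCP at [283.779, 584.793, 205.455] pointing down, gripper open.
Joint ranges: [-3.13, 3.13], [-1.02, 2.26], [0.13, 2.54], [-0.95, 4.09], [0.21, 2.88], [-2.74, 2.74]. Speed limits (rad/s): [2.57, 2.57, 3.14, 3.14, 3.14, 3.14].

## Interface

Orientations are given as a 3x3 rotation matrix whose columns are the frame's x, y, z axes.
In Python, from bench import ctrl gives the robot as it stands. The module is installed in compiled form; this text tells all that it offers.
- The arm moves only by the shell command python3 -m inch 'ROWS' [OPENING] [FORCE]. ROWS is JSON, a list of rows, each an object with "linear": the shift along the tool's x, y, z in units of 0.05 m (1.0 is 0.05 m), a list of three; "twist": the turn about the tool's z in units of 1.5 rad (1.0 is 1.5 rad). A call has exactly 10 rows; each row shifts and turns the commanded pose from where the row before left it, along the tool's axes as they then stand; what a row does not reach is not made up. A row lasts 1/8 s, in which the tool goes at most 62.5 mm and 10.7 degrees, less where a joint would pass 70% of its speed; a pose out of reach is approached as far as the arm can. A call with a number of a shift or a turn outside -1 to 1 is refused whole. A call with a gripper value outside its range is refused whole. OPENING is the closure, from -1 (fully open) to 1 (shut), so that 0 is half open, set as the call begins (- or left out, the last holds). The fingers move at their own pace and stop on an object; FORCE is the grip in N (left out, the last holds). Time passes only in rows, so rows that do not move let the fingers close, or fill a call up. It gives the time, the measured TCP pose, the force, the opening and the grip force at its end, in the units of the state.
- ctrl.observe(): the state, without advancing time (a new reading comes with each control period).
- ctrl.read_camera(name): name is "side" or "top" or "wrist"; returns a dict with "pixels" (384x512x3 uint8, red, green, blue), "depth" (384x512 float32, mm along the optical axis (not along the pixel's ray), 0 where there is no reading), "fx", "fy", "cx", "cy" (pixels), "rvec" (rotation vector, rad) and "tvec" (3), from world to camera coordinates, as OpenCV has them. Camera axes: x right, y down, z forward; pixel columns grow to the right and rows downward; lengths in mm; the calibration is good to about 2 mm. A picture is of the moment at which its call begins.
- ctrl.hand_in(): hands the job in; it is judged then, once.
The state is a dict: "t": time; "joint_positions": joint angles; "qd": joint speeds; "effort": joint torques, N m; "tcp_pos": TCP position; "eef_rot": TCP orientation; "contact_force": force on the tool from outside, world axes, zero at the start; "ft_torque": the same for the moment, N m; "grip_width": finger opening in mm; "finger_force": force on a finger pad.
Only numpy, scipy, OpenCV 4.12 (cv2) and the standard library are available. Lean on these libraries where they do the work, as an engineer would, in place of code of your own. Each camera call takes 0.05 s, during which the arm holds its last target. There are 200 camera calls.

## Working session

There is one attempt and no reset: what is moved stays moved. The work goes in short steps, Python scripts to look and compute and a shell command to move; the robot and the scene stay as the last step left them, time stands still between calls to the robot, and variables do not carry over. Pictures are saved under pics/ and viewed, at most 10 in all, crops included, and the job is handed in when it is done.

```bash
mkdir -p pics
cat > h.py <<'E'
import numpy as np, cv2
from bench import ctrl
def cam(n):
    c=ctrl.read_camera(n); c['R']=cv2.Rodrigues(np.array(c['rvec'],float))[0]; c['t']=np.array(c['tvec'],float).ravel(); return c
def ray(c,u,v):
    d=c['R'].T@np.array([(u-c['cx'])/c['fx'],(v-c['cy'])/c['fy'],1.]); return -c['R'].T@c['t'],d
def onz(c,u,v,z):
    o,d=ray(c,u,v); return o+d*(z-o[2])/d[2]
def dep(c,u,v):
    o,d=ray(c,u,v); return o+d*float(c['depth'][int(v),int(u)])
def cloud(c):
    v,u=np.mgrid[:384,:512]; D=c['depth']
    P=np.stack([(u-c['cx'])/c['fx']*D,(v-c['cy'])/c['fy']*D,D],-1)
    return (P-c['t'])@c['R']
def tri(c1,p1,c2,p2):
    o1,d1=ray(c1,*p1);o2,d2=ray(c2,*p2)
    s=np.linalg.lstsq(np.stack([d1,-d2],1),o2-o1,rcond=None)[0]
    a=o1+s[0]*d1;b=o2+s[1]*d2
    return (a+b)/2,np.linalg.norm(a-b)
E
python3 - <<'E'
from h import *
for n in ['top','side','wrist']:
    c=cam(n); cv2.imwrite(f'pics/{n}0.png',c['pixels'][...,::-1])
    np.savez(f'{n}0.npz',**c); print(n,-c['R'].T@c['t'],c['fx'],(c['depth']>0).mean())
o=ctrl.observe(); print(o,ctrl.grip_point_offset)
E
```

```text
top [ 2.05372917e+02 -5.98329781e-01  1.45144063e+03] 375.6690520694349 0.9960174560546875
side [  349.93067568 -1023.64645888  1011.37107761] 396.23922517127824 0.9961802164713541
wrist [214.43529083 618.29486494 383.09805244] 342.95574377613167 0.9960225423177084
{'t': 0.15, 'joint_positions': array([ 9.44907548e-01,  2.45640773e-01,  1.55868800e+00, -1.52757728e-05,
        1.33872462e+00, -1.74111367e-01]), 'qd': array([ 0.00026533, -0.00216828, -0.00412901, -0.00166573,  0.00028874,
       -0.00102946]), 'effort': array([ 2.06903460e-03, -4.16268468e+01, -3.14980495e+01,  6.86550862e-02,
        3.16072837e-02, -9.11247389e-05]), 'tcp_pos': array([283.50527298, 584.41486831, 204.6314682 ]), 'eef_rot': array([[-8.99674005e-01,  4.36561534e-01, -8.43681855e-04],
       [ 4.36562284e-01,  8.99673246e-01, -1.19255870e-03],
       [ 2.38412738e-04, -1.44123374e-03, -9.99998933e-01]]), 'contact_force': array([0.27883843, 0.09589351, 0.26550958]), 'ft_torque': array([ 0.01194998,  0.09072997, -0.05605914]), 'finger_force': 0.0, 'grip_width': 93.89985674041688} 18.8
```

View pics/top0.png

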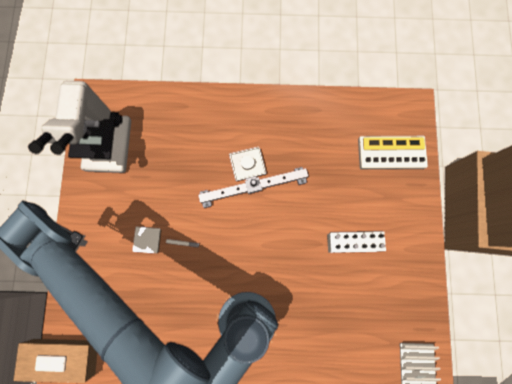

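View pics/side0.png

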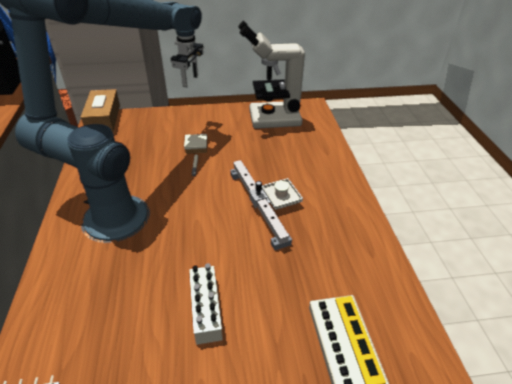

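View pics/wrist0.png

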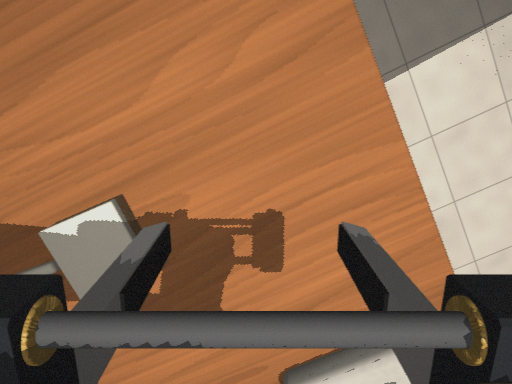

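Top view: microscope on the left (~100,140), rail from (200,198) to (305,176) with the knob at (253,183), jar on the tray at (248,160), slide box (146,240), pen (182,243), rack (357,242), counter (393,152). The side view has the same layout, with the knob at about (259,188).

Run:
```python
from h import *
T=dict(np.load('top0.npz'));S=dict(np.load('side0.npz'))
for c,n,roi in((T,'top',(190,140,320,215)),(S,'side',(220,150,310,250))):
    P=cloud(c); px=c['pixels'].astype(int); x0,y0,x1,y1=roi
    m=np.zeros((384,512),bool); m[y0:y1,x0:x1]=1
    rl=m&(P[...,2]>50)&(P[...,2]<70); q=P[rl]
    print(n,'rail pts',len(q)); 
    dark=m&(px.max(-1)<60); 
    nn,l,st,ce=cv2.connectedComponentsWithStats(dark.astype(np.uint8))
    for i in range(1,nn):
        if st[i,4]>4: 
            pp=P[l==i]; print(st[i],ce[i],'med',np.median(pp,0).round(1),'zmax',pp[:,2].max().round(1))
    kn=m&(P[...,2]>85); print('high pts',kn.sum(),P[kn].mean(0).round(1),P[kn].max(0).round(1),P[kn].min(0).round(1), np.argwhere(kn).mean(0)[::-1])
P=cloud(T)
for u,v in((100,140),(118,150),(393,152),(357,242),(146,240),(200,198),(305,176),(248,160),(253,183)): print((u,v),P[v,u].round(0))
im=np.hstack([cv2.resize(T['pixels'][140:215,190:320],(520,300),interpolation=2),cv2.resize(S['pixels'][150:250,225:310],(255,300),interpolation=2)])
cv2.imwrite('pics/crop.png',im[...,::-1])
```

```text
top rail pts 933
high pts 84 [359.8  -5.9 750.2] [5.1360e+02 1.0000e+00 1.4514e+03] [205.4 -21.5  90.2] [250.28571429 182.54761905]
side rail pts 876
[233 175   6   4  15] [235.26666667 176.73333333] med [434.1 153.   10.6] zmax 22.3
[256 185   6  10  41] [258.14634146 188.75609756] med [500.3 -19.5  97.6] zmax 114.6
[274 242  17   8  61] [282.24590164 245.2295082 ] med [ 557.3 -208.    11.3] zmax 26.0
high pts 97 [ 459.9 -286.2  349. ] [5.1200e+02 2.0000e-01 1.0114e+03] [  349.9 -1023.6    86. ] [257.89690722 189.78350515]
(100, 140) [629. 540. 167.]
(118, 150) [630. 518.  45.]
(393, 152) [ 656. -556.   38.]
(357, 242) [ 300. -400.   58.]
(146, 240) [286. 384.  37.]
(200, 198) [447. 187.  63.]
(305, 176) [ 544. -208.   59.]
(248, 160) [596.  11.  75.]
(253, 183) [499. -10. 115.]
```

View pics/crop.png

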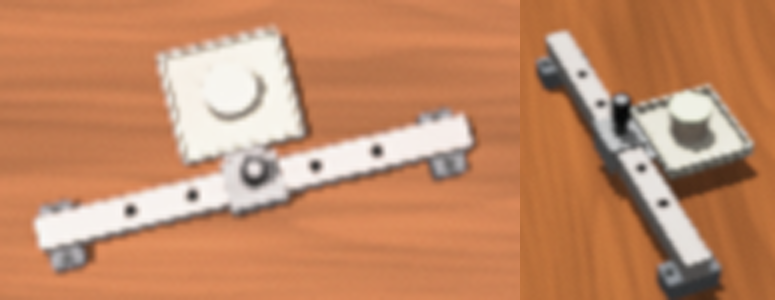

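The crop shows four visible holes in the bar, at crop (130,210), (192,195), (315,165) and (377,151), with the knob at about (254,170) in the top part and (620,113) in the side part. The microscope is at the rail's +y end. Next I'll measure precisely.

Run:
```python
from h import *
T=dict(np.load('top0.npz'));S=dict(np.load('side0.npz'))
g=T['pixels'].astype(float).mean(-1)
H=[]
for a,b in((130,210),(192,195),(315,165),(377,151)):
    u0,v0=190+a/4,140+b/4; ui,vi=int(round(u0)),int(round(v0)); w=np.clip(170-g[vi-2:vi+3,ui-2:ui+3],0,None)
    V,U=np.mgrid[vi-2:vi+3,ui-2:ui+3]; u=(w*U).sum()/w.sum();v=(w*V).sum()/w.sum()
    H.append(onz(T,u,v,60)); print(u,v,H[-1].round(1))
H=np.array(H)[:,:2]; s=np.array([120,60,-60,-120])
mid=H.mean(0); d=(s[:,None]*(H-mid)).sum(0)/(s**2).sum(); print('mid',mid,'dir',d,np.linalg.norm(d),np.degrees(np.arctan2(d[1],d[0])))
for c,n,(x0,y0,x1,y1) in((T,'t',(240,172,268,195)),(S,'s',(250,178,272,200))):
    P=cloud(c);m=np.zeros((384,512),bool);m[y0:y1,x0:x1]=1
    k=m&(P[...,2]>86)&(P[...,2]<125); tp=m&(P[...,2]>110)&(P[...,2]<125)
    for q in(k,tp): 
        a=P[q];print(n,len(a),a.mean(0).round(1),a.min(0).round(1),a.max(0).round(1),np.argwhere(q).mean(0)[::-1])
```

```text
222.1607460035524 192.18206039076378 [472.1 104.9  60. ]
237.6240079365079 188.36111111111111 [488.4  47.2  60. ]
268.4056437389771 181.0 [520.3 -68.6  60. ]
283.76149914821127 177.2725724020443 [ 536.5 -126.8   60. ]
mid [504.33133314 -10.82542217] dir [-0.26792504  0.96528203] 1.0017750312707094 105.51260121238501
t 44 [500.2 -10.7 112.7] [490.3 -21.5  90.2] [513.6   1.  121.3] [253.20454545 182.75      ]
t 33 [502.2 -10.6 116.4] [490.5 -20.9 110.4] [513.6   1.  121.3] [253.18181818 182.        ]
s 71 [500.1 -16.1 106.5] [489.8 -25.9  86. ] [5.120e+02 2.000e-01 1.212e+02] [257.92957746 185.87323944]
s 34 [500.9 -12.8 115.6] [490.1 -21.6 110.1] [5.120e+02 2.000e-01 1.212e+02] [258.05882353 183.23529412]
```

```bash
python3 -m inch '[{"linear":[-0.4,-0.38,0],"twist":0},{"linear":[-0.8,-0.76,0],"twist":0},{"linear":[-0.8,-0.76,0],"twist":0},{"linear":[-0.8,-0.76,0],"twist":0},{"linear":[-0.8,-0.76,0],"twist":0},{"linear":[-0.8,-0.76,0],"twist":0},{"linear":[-0.8,-0.76,0],"twist":0},{"linear":[-0.8,-0.76,0],"twist":0},{"linear":[-0.8,-0.76,0],"twist":0},{"linear":[-0.8,-0.76,0],"twist":0}]' -- 2>&1 | tail -20
```

```text
invalid input: not JSON, or not a number
```

```bash
python3 -m inch '[{"linear":[-0.4,-0.38,0],"twist":0},{"linear":[-0.8,-0.76,0],"twist":0},{"linear":[-0.8,-0.76,0],"twist":0},{"linear":[-0.8,-0.76,0],"twist":0},{"linear":[-0.8,-0.76,0],"twist":0},{"linear":[-0.8,-0.76,0],"twist":0},{"linear":[-0.8,-0.76,0],"twist":0},{"linear":[-0.8,-0.76,0],"twist":0},{"linear":[-0.8,-0.76,0],"twist":0},{"linear":[-0.8,-0.76,0],"twist":0}]' -1 40
```

```text
t: 1.4
tcp_pos: [468.3, 92.4, 205.4]
eef_rot: [[-0.9, 0.437, 0.0], [0.437, 0.9, 0.0], [-0.0, 0.0, -1.0]]
contact_force: [1.1, 0.2, -0.3]
grip_width: 93.9
finger_force: 0.0
```

```bash
python3 -m inch '[{"linear":[-0.4,-0.4,0],"twist":0},{"linear":[-0.4,-0.4,0],"twist":0},{"linear":[-0.4,-0.4,0],"twist":0},{"linear":[-0.3,-0.35,0],"twist":0},{"linear":[0,0,0],"twist":-0.1},{"linear":[0,0,0],"twist":-0.1},{"linear":[0,0,0],"twist":-0.1},{"linear":[0,0,0],"twist":-0.1},{"linear":[0,0,0],"twist":-0.08},{"linear":[0,0,0],"twist":0}]'
python3 - <<'E'
from h import *
c=cam('wrist'); cv2.imwrite('pics/w1.png',c['pixels'][...,::-1]); np.savez('w1.npz',**c)
print(-c['R'].T@c['t'])
E
```

```text
t: 2.65
tcp_pos: [501.5, -8.3, 205.2]
eef_rot: [[-0.965, -0.264, -0.0], [-0.264, 0.965, 0.0], [0.0, 0.0, -1.0]]
contact_force: [1.1, -0.0, 0.3]
grip_width: 93.8
finger_force: 0.0
[427.45343225 -27.56196847 383.83673578]
```

View pics/w1.png

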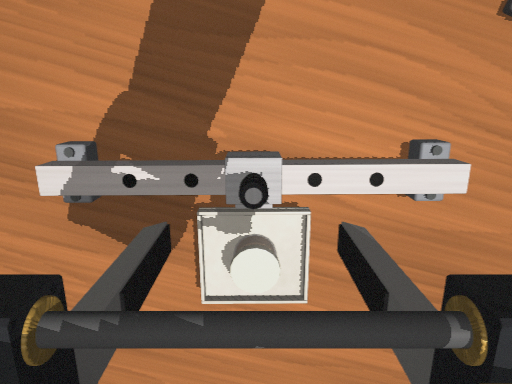

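The wrist view shows the bar level in the picture, holes at about (129,181), (191,181), (315,180) and (377,180), knob top at about (254,195), jar upright at (255,265).

Run:
```python
from h import *
W=dict(np.load('w1.npz'));T=dict(np.load('top0.npz'))
H=[onz(W,*p,60) for p in((129,180.5),(191,180.5),(315,179.8),(377,179.5))]
print(np.array(H).round(1)); m=np.mean(H,0);d=H[0]-H[3]; print(m,np.linalg.norm(d)/240,np.degrees(np.arctan2(d[1],d[0])))
P=cloud(W);k=np.zeros((384,512),bool);k[170:215,232:276]=1
k&=(P[...,2]>112)&(P[...,2]<119); a=P[k]; c,r=cv2.minEnclosingCircle(a[:,:2].astype(np.float32)); uv=np.argwhere(k).mean(0)[::-1]
print(len(a),a.mean(0),c,r,uv,onz(W,*uv,116), 'tri with top',tri(W,uv,T,(253.18,182)))
o=ctrl.observe();print(o['tcp_pos'],o['eef_rot'].round(4))
```

```text
[[ 534.  -123.6   60. ]
 [ 518.1  -65.6   60. ]
 [ 485.7   50.3   60. ]
 [ 469.5  108.2   60. ]]
[501.82643048  -7.68745596  60.        ] 1.0024057434971831 -74.44010883869613
627 [500.8897483   -8.12019451 115.32791469] (501.41595458984375, -7.957156181335449) 11.755631446838379 [252.68899522 194.55821372] [500.67855079  -8.17722321 116.        ] tri with top (array([498.33391228,  -9.76904601, 128.74813868]), np.float64(2.595836267752172))
[501.50629772  -8.29597419 205.23693359] [[-9.648e-01 -2.630e-01 -4.000e-04]
 [-2.630e-01  9.648e-01  1.000e-04]
 [ 4.000e-04  2.000e-04 -1.000e+00]]
```

Three views agree: the knob is at (501.4, -8.0) with its top at about 116, and the tool is over it at the right yaw. Descending 123 mm, then closing.

```bash
python3 -m inch '[{"linear":[0,0,0.3],"twist":0},{"linear":[0,0,0.4],"twist":0},{"linear":[0,0,0.4],"twist":0},{"linear":[0,0,0.4],"twist":0},{"linear":[0,0,0.4],"twist":0},{"linear":[0,0,0.3],"twist":0},{"linear":[0,0,0.16],"twist":0},{"linear":[0,0,0.1],"twist":0},{"linear":[0,0,0],"twist":0},{"linear":[0,0,0],"twist":0}]'
python3 -m inch '[{"linear":[0,0,0],"twist":0},{"linear":[0,0,0],"twist":0},{"linear":[0,0,0],"twist":0},{"linear":[0,0,0],"twist":0},{"linear":[0,0,0],"twist":0},{"linear":[0,0,0],"twist":0},{"linear":[0,0,0],"twist":0},{"linear":[0,0,0],"twist":0},{"linear":[0,0,0],"twist":0},{"linear":[0,0,0],"twist":0}]' 1 40
```

```text
t: 3.95
tcp_pos: [502.2, -8.5, 83.1]
eef_rot: [[-0.964, -0.265, 0.001], [-0.265, 0.964, -0.0], [-0.001, -0.001, -1.0]]
contact_force: [-0.3, -0.2, 0.2]
grip_width: 94.0
finger_force: 0.0
t: 5.2
tcp_pos: [501.7, -8.4, 82.4]
eef_rot: [[-0.964, -0.265, -0.0], [-0.265, 0.964, -0.0], [0.0, -0.0, -1.0]]
contact_force: [-0.1, -1.1, 0.3]
grip_width: 23.3
finger_force: 40.0
```

Gripped at 23.3 mm (the knob is 24) with little side force. Now pulling up 12.5 mm.

```bash
python3 -m inch '[{"linear":[0,0,-0.05],"twist":0},{"linear":[0,0,-0.05],"twist":0},{"linear":[0,0,-0.05],"twist":0},{"linear":[0,0,-0.05],"twist":0},{"linear":[0,0,-0.05],"twist":0},{"linear":[0,0,0],"twist":0},{"linear":[0,0,0],"twist":0},{"linear":[0,0,0],"twist":0},{"linear":[0,0,0],"twist":0},{"linear":[0,0,0],"twist":0}]'
python3 - <<'E'
from h import *
c=cam('wrist'); W=dict(np.load('w1.npz')); o=ctrl.observe(); print(o['tcp_pos'],o['contact_force'])
for n in['side']:
    s=cam(n);P=cloud(s);P0=cloud(dict(np.load('side0.npz')))
cv2.imwrite('pics/w2.png',np.hstack([c['pixels'],cv2.resize(s['pixels'][150:250,225:310],(272,384))])[...,::-1])
E
```

```text
t: 6.45
tcp_pos: [501.6, -8.3, 94.9]
eef_rot: [[-0.964, -0.265, -0.0], [-0.265, 0.964, 0.0], [0.0, 0.0, -1.0]]
contact_force: [3.6, 0.5, -9.3]
grip_width: 23.4
finger_force: 40.0
[501.61630227  -8.29189017  94.89555017] [ 3.52227137 -0.43216798 -8.59841851]
```

View pics/w2.png

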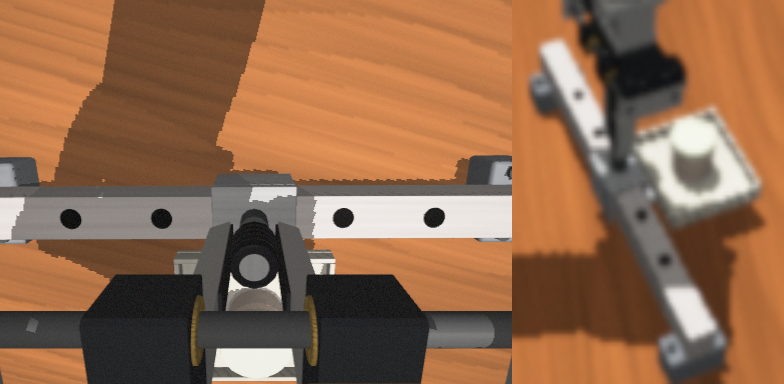

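The knob is lifted 12.5 mm (~9 N, matching the spring), the fingers are on it at wrist pixel (253,265), and the jar stands upright. Sliding gently along tool +y, about 60 mm.

```bash
python3 -m inch '[{"linear":[0,0.03,0],"twist":0},{"linear":[0,0.06,0],"twist":0},{"linear":[0,0.07,0],"twist":0},{"linear":[0,0.07,0],"twist":0},{"linear":[0,0.07,0],"twist":0},{"linear":[0,0.07,0],"twist":0},{"linear":[0,0.07,0],"twist":0},{"linear":[0,0.07,0],"twist":0},{"linear":[0,0.06,0],"twist":0},{"linear":[0,0.03,0],"twist":0}]'
python3 -m inch '[{"linear":[0,0.03,0],"twist":0},{"linear":[0,0.06,0],"twist":0},{"linear":[0,0.07,0],"twist":0},{"linear":[0,0.07,0],"twist":0},{"linear":[0,0.07,0],"twist":0},{"linear":[0,0.07,0],"twist":0},{"linear":[0,0.07,0],"twist":0},{"linear":[0,0.07,0],"twist":0},{"linear":[0,0.06,0],"twist":0},{"linear":[0,0.03,0],"twist":0}]'
```

```text
t: 7.8
tcp_pos: [493.5, 20.7, 94.9]
eef_rot: [[-0.964, -0.265, -0.0], [-0.265, 0.964, -0.0], [0.0, 0.0, -1.0]]
contact_force: [2.9, -1.8, -9.1]
grip_width: 23.5
finger_force: 40.0
t: 9.05
tcp_pos: [485.5, 49.7, 94.8]
eef_rot: [[-0.964, -0.265, -0.001], [-0.265, 0.964, -0.0], [0.001, 0.0, -1.0]]
contact_force: [-0.1, -2.3, -8.5]
grip_width: 23.1
finger_force: 40.0
```

Run:
```python
from h import *
c=cam('wrist'); s=cam('side'); o=ctrl.observe(); p=o['tcp_pos']; print(p,o['contact_force'],o['grip_width'])
e=p[:2]-np.array([501.62,-8.29]); print('moved',np.linalg.norm(e),e@np.array([-.265,.964]),e@np.array([.964,.265]))
np.savez('w3.npz',**c)
cv2.imwrite('pics/w3.png',np.hstack([c['pixels'],cv2.resize(s['pixels'][150:250,225:310],(272,384))])[...,::-1])
```

```text
[485.43879708  49.8027952   94.78494411] [ 0.95720292 -0.22236723 -8.76400712] 23.286914794475297
moved 60.3042633846822 60.28947334895527 -0.20408888107798093
```

View pics/w3.png

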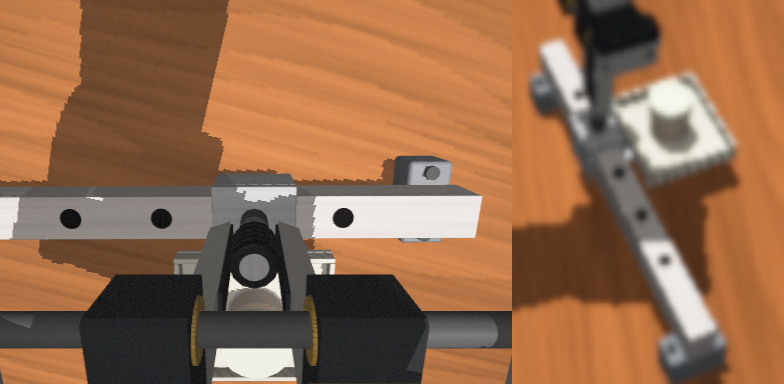

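The hole pattern sits at the same wrist pixels as before (70, 161 and 343), so the sleeve has moved exactly one pitch, toward the microscope (side view: up). The jar is upright. Lowering 12.5 mm.

```bash
python3 -m inch '[{"linear":[0,0,0.04],"twist":0},{"linear":[0,0,0.04],"twist":0},{"linear":[0,0,0.04],"twist":0},{"linear":[0,0,0.04],"twist":0},{"linear":[0,0,0.04],"twist":0},{"linear":[0,0,0.04],"twist":0},{"linear":[0,0,0.02],"twist":0},{"linear":[0,0,0],"twist":0},{"linear":[0,0,0],"twist":0},{"linear":[0,0,0],"twist":0}]'; python3 -c "
from bench import ctrl
o=ctrl.observe();print(o['tcp_pos'],o['contact_force'])"
```

```text
t: 10.4
tcp_pos: [485.7, 49.3, 82.5]
eef_rot: [[-0.964, -0.265, -0.001], [-0.265, 0.964, -0.0], [0.001, -0.0, -1.0]]
contact_force: [-5.3, 0.0, -1.3]
grip_width: 23.5
finger_force: 40.0
[485.66681821  49.30040362  82.45522919] [-5.34219624  0.0384692  -1.28206386]
```

Back at the home height; pressing down slightly to confirm the pin is seated.

```bash
python3 -m inch '[{"linear":[0,0,0.01],"twist":0},{"linear":[0,0,0.01],"twist":0},{"linear":[0,0,0],"twist":0},{"linear":[0,0,0],"twist":0},{"linear":[0,0,0],"twist":0},{"linear":[0,0,0],"twist":0},{"linear":[0,0,0],"twist":0},{"linear":[0,0,0],"twist":0},{"linear":[0,0,0],"twist":0},{"linear":[0,0,0],"twist":0}]'
python3 - <<'E'
from h import *
c=cam('wrist'); s=cam('side');t=cam('top'); o=ctrl.observe(); print(o['tcp_pos'],o['contact_force'])
cv2.imwrite('pics/w4.png',np.hstack([c['pixels'],cv2.resize(s['pixels'][150:250,225:310],(272,384))])[...,::-1])
E
```

```text
t: 11.65
tcp_pos: [485.8, 49.0, 82.4]
eef_rot: [[-0.964, -0.265, -0.001], [-0.265, 0.964, -0.001], [0.001, -0.001, -1.0]]
contact_force: [-8.9, -0.2, 5.7]
grip_width: 23.7
finger_force: 40.0
[485.76787166  49.03551006  82.38710467] [-9.55723813 -0.75284622  5.38001802]
```

View pics/w4.png

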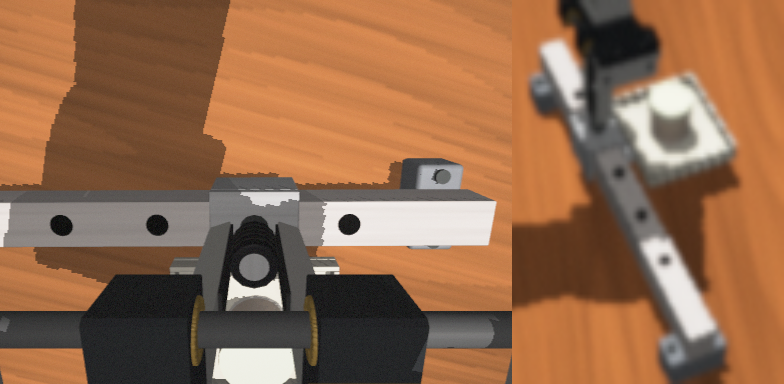

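Commanding 1 mm more moved the tool only 0.1 mm, and the force reversed to +5.5 N. The height matches the starting home height (82.4 mm), so the pin is seated. The jar is upright and the grip is held.

```bash
python3 -c "
from bench import ctrl
print(ctrl.hand_in())"
```

```text
the job is handed in; nothing more can be done
None
```

I slid the tray one hole (60 mm) toward the microscope and seated the pin there, with the jar upright and the gripper still closed on the knob, and handed the job in at about 12 s; no verdict came back.

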